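Centre the mixing cup on the scale and zero it

TASK

The blue mixing cup was set down off-centre on the little weighing scale, so the rocking pan leans to one side and would weigh wrongly. Nudge the cup to the middle of the pan with light taps of a fingertip or the outside of the fingers, without pinching, lifting or tipping it over, so that it stands upright and the pan sits level; then press the blue zero key fully down and let it go, to tare the cup before the paste is weighed in. Leave the other things on the worktop where they are.

Things in the scene. Friction and masses are not known exactly. Their poses are not given: they have to be found in the camera images.
- scale: small white dispensing scale, fixed to the worktop: housing 154 x 108 mm (its x, y) and 22 mm high over the worktop; origin at the centre of its underside. Its -x end is the front panel, turned roughly to the robot, with the blue zero key on the left and a blank display; the pan is over its +x half, axis 26 mm from the origin along +x
- pan_center (a point): centre of the top of the round steel pan, 50 mm across, 33 mm above the worktop, its underside 8 mm clear of the housing, above the middle of a flat black disc 82 mm across that shows round the cup. z: the pan's normal. The pan rocks on a spigot 5 mm below this point, up to 0.1 rad each way, leaning to the loaded side; springs (0.06 N m/rad) level it when the load is central
- mixing_cup: empty blue plastic mixing cup, 20 to 40 g, 32 mm high, flared: foot 45 mm across, rim 69 mm across, thin wall; it stands on the pan, loose, 9 to 20 mm off the pan's centre. Origin at the centre of its underside, z up through its mouth. An upright finger beside it touches it at the rim
- key_top (a point): centre of the top of the blue round zero key, 21 mm across, 26.5 mm above the worktop and 4.5 mm proud of the housing when up
- zero_key (a joint): the zero key: 0 up, 0.003 m fully down; a spring brings it back up, about 0.7 N to start it and 3.4 N at the bottom
- amber_vial: amber serum vial, 18 mm across, 44 mm high, standing on the worktop by the right side of the scale; origin at the centre of its underside. Bystander
- blue_vial: light blue serum vial, 18 mm across, 44 mm high, standing next to the amber one; origin at the centre of its underside. Bystander
- mask_brush: mask brush with a wooden handle, 184 mm long, 34 mm wide, 10 mm thick, lying along the left side of the scale; origin at its middle. Bystander
- kidney_dish: stainless kidney dish, 176 x 86 mm, 33 mm high, left of the scale; origin at the centre of its underside. Bystander
- black_electrode: black electrode head, disc 55 mm across with a stem, 46 mm high, behind the scale; origin at the centre of its underside. Bystander
- gel_pump: green pump bottle, 73 x 66 mm, 198 mm high, at the back left; origin at the centre of its underside. Bystander
- wipes_box: white and blue wipes box, 106 x 69 mm, 92 mm high, at the back right; origin at the centre of its underside. Bystander
- timer: white timer with a blue knob, 62 x 62 mm, 36 mm high, at the front right; origin at the centre of its underside. Bystander

How it is judged (in metres and radians):
On the way, in this order (a step that is already met when the one before it is completed fails the run):
1. the cup stands free and upright within 5 mm of the pan's centre (horizontal distance between mixing_cup and pan_center below 0.005 m and angle between mixing_cup's own z axis and vertical below 0.05 rad and contact force between the arm and mixing_cup below 0.02 N), for 0.3 s.
2. the zero key is pressed fully down (value of joint zero_key above 0.0022 m), for 0.05 s.
At the end, for the whole second after the job is handed in: The cup stands upright and at rest on the pan, its centre within 5 mm of the pan's centre, cup and pan within 0.05 rad of level, and the zero key has been pressed down and is up again (horizontal distance between mixing_cup and pan_center below 0.005 m and angle between each of mixing_cup, pan_center's own z axis and vertical below 0.05 rad and height (world z) of mixing_cup between 0.03 and 0.037 m and linear speed of mixing_cup below 0.01 m/s and value of joint zero_key below 0.001 m); the robot touches nothing.
It fails at once if the cup is lifted off the pan (height (world z) of mixing_cup above 0.042 m).
It fails at once if the cup is tipped or knocked off the pan (angle between mixing_cup's own z axis and vertical above 0.35 rad or height (world z) of mixing_cup below 0.022 m).
It fails at once if the cup is hit, pressed or pinched hard (over 5 N) (contact force between the arm and mixing_cup above 5 N).
It fails at once if the zero key is pressed down while the cup is off-centre (value of joint zero_key above 0.0022 m and horizontal distance between mixing_cup and pan_center above 0.006 m).
It fails at once if another thing on the worktop is moved by more than 10 mm (distance of any of amber_vial, blue_vial, mask_brush, kidney_dish, black_electrode, gel_pump, wipes_box, timer from where it was at the start of the episode above 0.01 m).
It also fails if it takes over 61 s, if anything falls off the work surface, if the arm or the gripper's body presses on something with over 40 N, if the wrist force passes 120 N, or if a joint passes its speed limit or range.

ROBOT

A 6-joint arm with a two-finger parallel gripper is mounted at the origin on a cart in front of the work surface, level with it; the furniture and walls round the work are solid. World frame = base frame: x ahead of the robot, y to its left, z up, the work surface at z = 0. Lengths are in mm, angles in rad, forces in N, time in s.
With the tool pointing down it reaches from about 325 to 900 mm from the base axis. Payload 6.1 kg.
Tool frame: the origin (TCP) lies on the front face of the gripper's body, between the roots of the fingers; the fingertips stand 70 mm ahead of it and the grasp point (between the pads) lies 51 mm ahead of it; z points along the fingers, y is the line along which they close (so a half turn about z gives the same grasp; the last joint's range is limited). The gripper opens to 87 mm and grips with 3 to 60 N. Pads are 19 mm wide; open, the fingers measure 117 mm over their backs; the gripper's body (75 mm by 190 mm) begins 51 mm behind the grasp point.
Start: joints at [1.144, 0.22, 1.526, -0, 1.395, -0.126], TCP at [185.176, 596.931, 292.238] pointing down, gripper open.
Joint ranges: [-2.98, 2.98], [-0.91, 2.08], [0.09, 2.57], [-1.24, 4.39], [0.2, 2.65], [-2.68, 2.68]. Speed limits (rad/s): [2.57, 2.57, 3.01, 3.14, 3.14, 3.14].

INTERFACE

Orientations are given as a 3x3 rotation matrix whose columns are the frame's x, y, z axes.
In Python, from plant import * gives the robot as it stands.
- The arm moves only by the shell command python3 -m crank 'ROWS' [OPENING] [FORCE]. ROWS is JSON, a list that holds one entry, the list of rows, each a list of 6 numbers: the shift along the tool's x, y, z as a fraction of full scale, then the turn, a rotation vector about the tool's x, y, z as a fraction of full scale. In form: [[[tx, ty, tz, rx, ry, rz], ...]]. A call has exactly 10 rows; each row is the pose to reach, as a shift and turn from the pose commanded when the call began, along the tool's axes at that moment; what a row does not reach only later rows make up. Full scale, the value 1, is 0.5 m for a shift and 60 degrees for a turn. A row lasts 1/10 s, in which the tool goes at most 50 mm and 8.59 degrees, less where a joint would pass 70% of its speed; a pose out of reach is approached as far as the arm can. A call with a number of a shift or a turn outside -1 to 1 is refused whole. A call with a gripper value outside its range is refused whole. OPENING is the opening, from 0 (shut) to 1 (fully open), set as the call begins (- or left out, the last holds). The fingers move at their own pace and stop on an object; FORCE is the grip in N (left out, the last holds). Time passes only in rows, so rows that repeat a pose let the fingers close, or fill a call up. It gives the time, the measured TCP pose, the force, the opening and the grip force at its end, in the units of the state.
- sense(): the state, without advancing time (a new reading comes with each control period).
- grab_frame(name): name is "scene" or "top" or "wrist"; returns (picture, depth): 400x640x3 uint8, blue, green, red; 400x640 float32, mm along the optical axis (not along the pixel's ray), 0 where there is no reading.
- get_calibration(name): a dict with "vertical_fov" (degrees; the focal length in pixels is half the picture's height over the tangent of half this angle, whatever the lens; pixels are square), "cx", "cy" (the principal point, pixels), "k1" (the pictures are not rectified: a ray, as slopes to the right and down, at radius r is drawn at 1 + k1 r^2 times it, then the intrinsics apply), "R" (3x3) and "t" (3): a world point X has camera coordinates R X + t. Camera axes: x right, y down, z forward; pixel columns grow to the right and rows downward; lengths in mm; the calibration is good to about 2 mm. A picture is of the moment at which its call begins: read the wrist's pose just before it. get_calibration takes no time and is no camera call; for the wrist camera it gives the pose at the moment of the call.
- hand_in(): hands the job in; it is judged then, once.
The state is a dict: "t": time; "joint_positions": joint angles; "dq": joint speeds; "joint_efforts": joint torques, N m; "ee_pos": TCP position; "ee_rot": TCP orientation; "ft_force": force on the tool from outside, world axes, zero at the start; "torque": the same for the moment, N m; "grip_width": finger opening in mm; "finger_force": force on a finger pad.
Only numpy, scipy, OpenCV 4.12 (cv2) and the standard library are available. Lean on these libraries where they do the work, as an engineer would, in place of code of your own. Each camera call takes 0.05 s, during which the arm holds its last target. There are 200 camera calls.

## Working session

There is one attempt and no reset: what is moved stays moved. The work goes in short steps, Python scripts to look and compute and a shell command to move; the robot and the scene stay as the last step left them, time stands still between calls to the robot, and variables do not carry over. Pictures are saved under pics/ and viewed, at most 10 in all, crops included, and the job is handed in when it is done.

```bash
mkdir -p pics; ls
cat > h.py <<'E'
from plant import *
import numpy as np, cv2
def cal(n):
    c=get_calibration(n); f=200/np.tan(np.radians(c["vertical_fov"])/2)
    return c,f,np.array(c["R"]),np.array(c["t"])
def ray(C,u,v):
    c,f,R,t=C; x,y=(u-c["cx"])/f,(v-c["cy"])/f
    rd=np.hypot(x,y); r=rd
    for _ in range(30): r=rd/(1+c["k1"]*r*r)
    s=r/rd if rd>0 else 1
    return -R.T@t, R.T@np.array([x*s,y*s,1.])
def onz(C,u,v,z):
    o,d=ray(C,u,v); return o+d*(z-o[2])/d[2]
def proj(C,X):
    c,f,R,t=C; p=R@np.array(X,float)+t; a=p[:2]/p[2]; a=a*(1+c["k1"]*(a@a)); return a*f+[c["cx"],c["cy"]]
E
python3 - <<'E'
from h import *
for n in("scene","top"):
    im,d=grab_frame(n); cv2.imwrite(f"pics/{n}0.png",im); np.save(f"pics/{n}0.npy",d)
    C=cal(n); print(n,C[1],C[0]["k1"],(-C[2].T@C[3]).round(),C[2].round(2).tolist())
s=sense(); print(s["t"],s["ee_rot"],s["ft_force"])
E
```

```text
pics
scene 428.0043105525292 -0.09102529471130327 [  43. -782.  526.] [[0.88, -0.48, 0.03], [-0.19, -0.4, -0.9], [0.44, 0.78, -0.44]]
top 443.106886163277 0.019090463978901094 [ 300.   69. 1001.] [[-0.1, -0.99, 0.0], [-0.97, 0.1, -0.21], [0.21, -0.03, -0.98]]
0.1 [[-9.55103459e-01  2.96271592e-01 -7.25764949e-04]
 [ 2.96272392e-01  9.55102206e-01 -1.56400328e-03]
 [ 2.29809962e-04 -1.70880906e-03 -9.99998514e-01]] [-0.64458345 -0.35202473 -0.11309588]
```

View pics/top0.png

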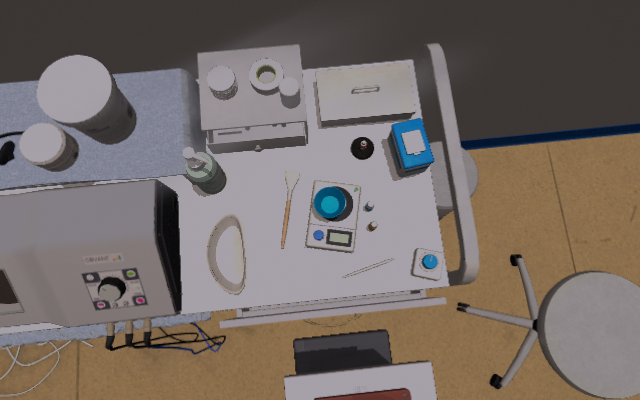

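View pics/scene0.png

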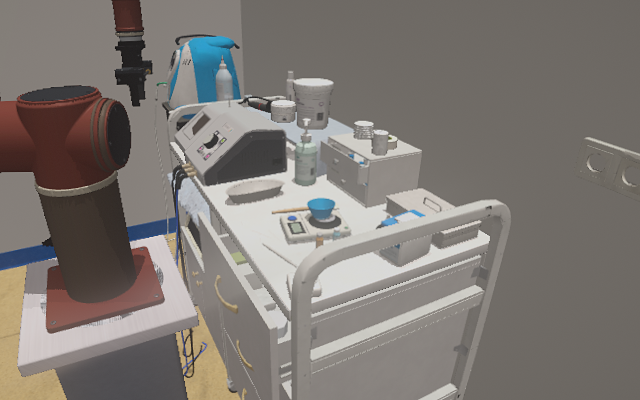

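The top view shows the scale with the cup at about (330,203), the key at (319,235) and the vials at (370,206) and (373,226). The brush is on the left at (288,210). The scene view confirms this layout. Next I'll get coarse positions and the wrist camera's mount.

Run:
```python
from h import *
C=cal("top")
for n,u,v,z in(("cup",330,203,65),("key",319,235,26),("sc_c1",317,181,22),("sc2",360,186,22),("sc3",354,251,22),("sc4",306,246,22),("v1",370,204,44),("v2",373,224,44),("brush",288,210,5),("elec",362,145,46)): print(n,onz(C,u,v,z).round())
s=sense(); W=cal("wrist"); E=np.array(s["ee_rot"]); p=np.array(s["ee_pos"])
print("cam in tool",E.T@(-W[2].T@W[3]-p),"axes", (W[2]@E).round(3).tolist(), W[1],W[0]["k1"])
```

```text
cup [503.  23.  65.]
key [441.  53.  26.]
sc_c1 [566.  44.  22.]
sc2 [544. -52.  22.]
sc3 [398. -20.  22.]
sc4 [420.  84.  22.]
v1 [496. -66.  44.]
v2 [451. -67.  44.]
brush [509. 117.   5.]
elec [633. -65.  46.]
cam in tool [ 70.81483063  -0.63329217 -91.60022646] axes [[-0.0, 1.0, -0.001], [-0.966, -0.0, -0.258], [-0.258, 0.001, 0.966]] 322.7385849565325 -0.04213821731099024
```

```bash
python3 -m crank '[[[-0.04,-0.06,-0.05,0,0,0],[-0.1,-0.14,-0.1,0,0,0],[-0.16,-0.22,-0.1,0,0,0],[-0.22,-0.3,-0.1,0,0,0],[-0.27,-0.38,-0.1,0,0,0],[-0.33,-0.46,-0.1,0,0,0],[-0.38,-0.54,-0.1,0,0,0],[-0.44,-0.62,-0.1,0,0,0],[-0.49,-0.7,-0.1,0,0,0],[-0.54,-0.76,-0.1,0,0,0]]]' 0
```

```text
t: 1.1
ee_pos: [330.2, 151.8, 342.1]
ee_rot: [[-0.955, 0.297, 0.0], [0.297, 0.955, -0.0], [-0.0, -0.0, -1.0]]
ft_force: [1.3, 0.2, -0.6]
grip_width: 15.0
finger_force: 0.0
```

```bash
python3 -m crank '[[[-0.06,-0.02,0.02,0,0,0],[-0.14,-0.04,0.05,0,0,0],[-0.22,-0.06,0.08,0,0,0],[-0.3,-0.08,0.11,0,0,0],[-0.38,-0.1,0.14,0,0,0],[-0.44,-0.12,0.16,0,0,0],[-0.48,-0.13,0.18,0,0,0],[-0.49,-0.134,0.184,0,0,0],[-0.49,-0.134,0.184,0,0,0],[-0.49,-0.134,0.184,0,0,0]]]'
python3 - <<'E'
from h import *
im,d=grab_frame("wrist"); cv2.imwrite("pics/w1.png",im); np.save("pics/w1.npy",d); print(sense()["ee_pos"],sense()["ft_force"])
C=cal("wrist"); print(proj(C,[507,8,33]))
E
```

```text
t: 2.1
ee_pos: [544.0, 18.0, 250.4]
ee_rot: [[-0.955, 0.296, -0.0], [0.296, 0.955, 0.0], [0.001, 0.0, -1.0]]
ft_force: [0.1, 1.1, 0.4]
grip_width: 0.6
finger_force: 0.0
[544.06720809  18.10535933 250.78494251] [-0.00739629 -0.0512018   0.50752422]
[292.99605029 153.86372954]
```

View pics/w1.png

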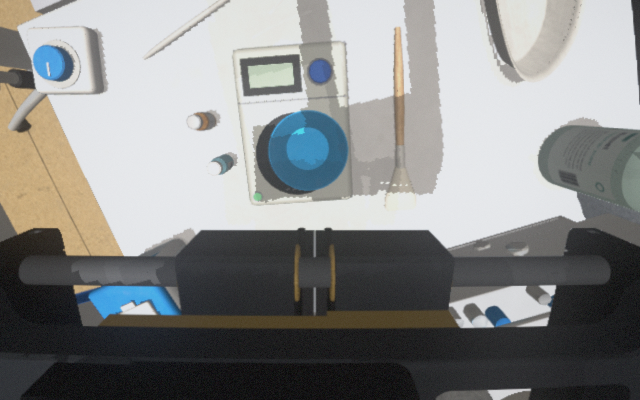

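The wrist view shows the cup rim at (308,150), the black disc showing to its left (edge about x=257) and the key at (320,71). The housing spans roughly (235,42) to (352,205). Measuring now.

```bash
cat > m.py <<'E'
from h import *
from scipy.optimize import least_squares
def fitc(P,r=None,f=.5):
    g=lambda p:np.hypot(P[:,0]-p[0],P[:,1]-p[1])-(p[2] if r is None else r)
    x0=list(P.mean(0))+([35.] if r is None else [])
    s=least_squares(g,x0,loss="soft_l1",f_scale=f); return s.x,np.median(abs(g(s.x)))
def big(m,near,amin=30):
    n,l,st,c=cv2.connectedComponentsWithStats(m.astype(np.uint8))
    k=[i for i in range(1,n) if st[i,4]>amin]; k=min(k,key=lambda i:np.hypot(*(c[i]-near))); return (l==k).astype(np.uint8)
def edge(m,C,z):
    c=max(cv2.findContours(m,cv2.RETR_EXTERNAL,cv2.CHAIN_APPROX_NONE)[0],key=len)[:,0,:]
    return np.array([onz(C,u,v,z)[:2] for u,v in c])
def measure(C,im,pc=(507,8),kc=(441,53),cc=(503,23)):
    hsv=cv2.cvtColor(im,cv2.COLOR_BGR2HSV); H,S,V=[hsv[...,i].astype(int) for i in range(3)]
    blue=(H>90)&(H<125)&(S>110)
    cup=cv2.morphologyEx(big(blue,proj(C,[*cc,60]),300),cv2.MORPH_CLOSE,np.ones((5,5)))
    x,e=fitc(edge(cup,C,65)); print("cup rim",x.round(1),"res",e.round(2))
    out=dict(cup=x,cupmask=cup)
    y,e=fitc(edge(cup,C,65),34.5); print("cup r34.5",y.round(1),e.round(2)); out["cup2"]=y
    key=big(blue,proj(C,[*kc,26]),60)
    k,e=fitc(edge(key,C,26)); print("key",k.round(1),e.round(2)); out["key"]=k
    dk=((V<75)&(cup==0)).astype(np.uint8); return out,dk,V
E
python3 - <<'E'
from m import *
im=cv2.imread("pics/w1.png"); d=np.load("pics/w1.npy"); C=cal("wrist")
o,dk,V=measure(C,im)
# radial rays from disc guess at z=22: last dark pixel -> white
P=[];c0=np.array([507.,8.])
for it in range(3):
    P=[]
    for a in np.radians(np.arange(0,360,3)):
        prof=[]
        rs=np.arange(30,52,.5)
        for r in rs:
            u,v=proj(C,[c0[0]+r*np.cos(a),c0[1]+r*np.sin(a),22]).round().astype(int)
            prof.append(999 if o["cupmask"][max(0,v-2):v+3,u-2:u+3].any() else V[v,u])
        prof=np.array(prof)
        j=[i for i in range(4,len(rs)-4) if prof[i-4]<110 and prof[i-2]<130 and 150<prof[i+4]<999 and prof[i]>=100 and prof[i]<999]
        if j: P.append(c0+rs[j[0]]*np.array([np.cos(a),np.sin(a)]))
    P=np.array(P); x,e=fitc(P); y,e2=fitc(P,41.); print(len(P),"disc",x.round(1),e.round(2),"r41",y.round(1),e2.round(2)); c0=y
# housing outline
g=cv2.cvtColor(im,cv2.COLOR_BGR2GRAY)
cv2.imwrite("pics/w1c.png",cv2.resize(im[30:220,210:380],None,fx=3,fy=3,interpolation=cv2.INTER_NEAREST))
for n,q in(("rim",[*o["cup"][:2],65]),("disc",[*c0,22])): print(n,proj(C,q).round(1))
u,v=proj(C,[*o["key"][:2],26]).astype(int)
o_,dd=ray(C,u,v); print("key z",(o_+dd*d[v,u])[2])
# cup rim heights by depth just inside contour
cm=o["cupmask"]; ed=cm-cv2.erode(cm,np.ones((5,5))); vs,us=np.where((ed>0)&(d>0))
Q=np.array([ray(C,u,v)[0]+ray(C,u,v)[1]*d[v,u] for u,v in zip(us,vs)]); h=Q[Q[:,2]>55]; A=np.c_[h[:,:2]-o["cup"][:2],np.ones(len(h))]; print("rim plane",np.linalg.lstsq(A,h[:,2],rcond=None)[0],len(h))
E
```

```text
cup rim [505.2  23.6  33.7] res 0.23
cup r34.5 [505.3  23.6] 0.85
key [442.   54.4   9.1] 0.19
57 disc [509.8  10.2  40.7] 0.29 r41 [509.9  10.5] 0.28
55 disc [509.8   9.9  40.5] 0.31 r41 [509.8  10.5] 0.43
55 disc [509.7  10.1  40.7] 0.34 r41 [509.8  10.5] 0.46
rim [307.4 151.1]
disc [296.9 154.4]
key z 24.661783982902875
rim plane [ 1.19493132e-02 -6.89478928e-02  6.31147460e+01] 603
```

View pics/w1c.png

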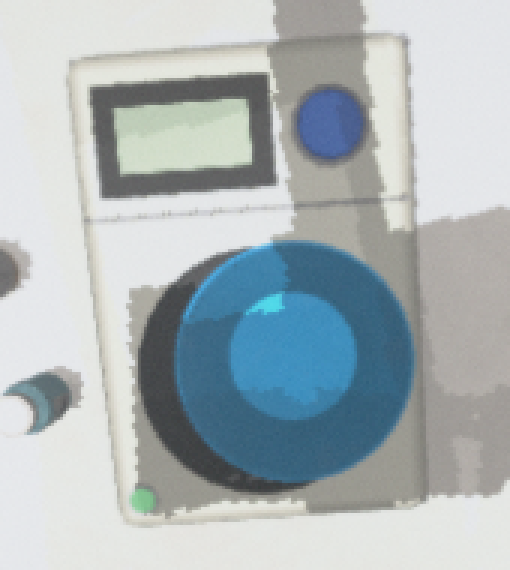

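The disc centre is (509.8,10.3), and its fitted radius of 40.7 agrees with the 41 given. The cup rim is at (505.2,23.6), leaning towards +y, and the key is at (442,54.4) with z about 25. I'll turn the tool so its y axis lies along the offset and go down beside the cup.

```bash
python3 -m crank '[[[0.05,0.03,0,0,0,-0.13],[0.1,0.06,0,0,0,-0.26],[0.14,0.09,0.03,0,0,-0.39],[0.161,0.102,0.08,0,0,-0.52],[0.161,0.102,0.14,0,0,-0.6],[0.161,0.102,0.2,0,0,-0.605],[0.161,0.102,0.24,0,0,-0.605],[0.161,0.102,0.26,0,0,-0.605],[0.161,0.102,0.27,0,0,-0.605],[0.161,0.102,0.27,0,0,-0.605]]]'
python3 - <<'E'
from m import *
s=sense(); p=np.array(s["ee_pos"]); E=np.array(s["ee_rot"]); im,_=grab_frame("wrist"); cv2.imwrite("pics/w2.png",im); C=cal("wrist")
o,_,_=measure(C,im)
D=np.array([509.8,10.3]);print(E.round(3).tolist(),s["ft_force"]); print("tcp rel disc in tool",(E[:2,:2].T@(p[:2]-D)).round(1),"rim",(E[:2,:2].T@(o["cup"][:2]-D)).round(1))
E
```

```text
t: 3.15
ee_pos: [482.9, 90.2, 115.7]
ee_rot: [[-0.945, -0.327, 0.001], [-0.327, 0.945, -0.0], [-0.0, -0.0, -1.0]]
ft_force: [-0.1, 0.2, 0.1]
grip_width: 0.8
finger_force: 0.0
cup rim [490.6  14.8  21.4] res 4.71
cup r34.5 [474.1   1. ] 4.84
key [442.1  54.4   9.7] 0.12
[[-0.945, -0.327, 0.001], [-0.327, 0.945, -0.0], [-0.0, -0.0, -1.0]] [-0.12646708  0.19007813  0.06538974]
tcp rel disc in tool [-0.7 84.3] rim [16.7 10.6]
```

View pics/w2.png

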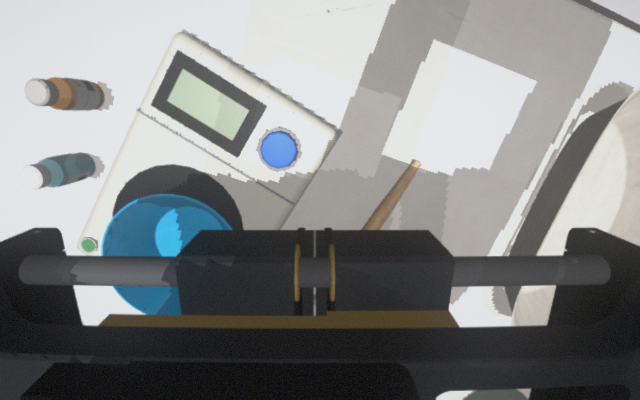

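The camera is close now. The cup, at (170,250), is half hidden by the fingers, and the finger stands clear on its outer side. I'll push slowly and stop a little short.

```bash
python3 -m crank '[[[0,-0.017,0,0,0,0],[0,-0.034,0,0,0,0],[0,-0.038,0,0,0,0],[0,-0.042,0,0,0,0],[0,-0.046,0,0,0,0],[0,-0.05,0,0,0,0],[0,-0.054,0,0,0,0],[0,-0.058,0,0,0,0],[0,-0.061,0,0,0,0],[0,-0.063,0,0,0,0]]]'
python3 -m crank '[[[0,0.01,0,0,0,0],[0,0.025,0,0,0,0],[-0.03,0.04,-0.04,0,0,0],[-0.1,0.03,-0.12,0,0,0],[-0.16,0,-0.2,0,0,0],[-0.2,-0.05,-0.26,0,0,0],[-0.2,-0.11,-0.27,0,0,0],[-0.2,-0.11,-0.27,0,0,0],[-0.2,-0.11,-0.27,0,0,0],[-0.2,-0.11,-0.27,0,0,0]]]'
cat > look.py <<'E'
import sys
from m import *
s=sense(); p=np.array(s["ee_pos"]); E=np.array(s["ee_rot"]); im,d=grab_frame("wrist"); cv2.imwrite(sys.argv[1],im); C=cal("wrist")
o,dk,V=measure(C,im,cc=(509,11))
c0=np.array([509.8,10.3])
for it in range(3):
    P=[]
    for a in np.radians(np.arange(0,360,2)):
        rs=np.arange(30,52,.5); prof=[]
        for r in rs:
            u,v=proj(C,[c0[0]+r*np.cos(a),c0[1]+r*np.sin(a),22]).round().astype(int)
            if not(5<u<635 and 5<v<395): prof.append(999); continue
            prof.append(999 if o["cupmask"][v-1:v+2,u-1:u+2].any() else V[v,u])
        prof=np.array(prof)
        j=[i for i in range(3,len(rs)-4) if prof[i-3]<100 and 130<prof[i+3]<999 and 90<=prof[i]<999]
        if j: P.append(c0+rs[j[0]]*np.array([np.cos(a),np.sin(a)]))
    P=np.array(P); y,e=fitc(P,41.); c0=y
x,e2=fitc(P); print(len(P),"disc r41",y.round(1),e.round(2),"free",x.round(1))
cm=o["cupmask"]; ed=cm-cv2.erode(cm,np.ones((5,5))); vs,us=np.where((ed>0)&(d>0))
Q=np.array([ray(C,u,v)[0]+ray(C,u,v)[1]*d[v,u] for u,v in zip(us,vs)]); h=Q[Q[:,2]>55]; A=np.c_[h[:,:2]-o["cup"][:2],np.ones(len(h))]; pl=np.linalg.lstsq(A,h[:,2],rcond=None)[0]
print("rim plane world",pl.round(3))
R=E[:2,:2].T
print("t",s["t"],"tcp",p.round(1),"rim-disc world",(o["cup"][:2]-y).round(1),"tool",(R@(o["cup"][:2]-y)).round(1),"tcp rel disc tool",(R@(p[:2]-y)).round(1),"key rel tcp tool",(R@(o["key"][:2]-p[:2])).round(1))
E
python3 look.py pics/w3.png
```

```text
t: 4.2
ee_pos: [493.2, 60.1, 115.2]
ee_rot: [[-0.945, -0.327, -0.0], [-0.327, 0.945, 0.0], [0.0, 0.0, -1.0]]
ft_force: [-0.3, 0.0, -0.4]
grip_width: 0.2
finger_force: 0.2
t: 5.2
ee_pos: [604.5, 41.9, 249.0]
ee_rot: [[-0.945, -0.327, -0.002], [-0.327, 0.945, 0.001], [0.002, 0.001, -1.0]]
ft_force: [-1.5, 0.1, 0.0]
grip_width: 0.3
finger_force: 0.0
cup rim [506.4  21.1  33.7] res 0.18
cup r34.5 [506.5  21.1] 0.78
key [442.2  54.4   9.6] 0.17
39 disc r41 [509.7  11.9] 0.32 free [509.9  10.4  39.7]
rim plane world [ 1.2000e-02 -4.9000e-02  6.3543e+01]
t 5.2 tcp [604.5  41.9 249. ] rim-disc world [-3.3  9.2] tool [0.1 9.7] tcp rel disc tool [-99.4  -2.7] key rel tcp tool [149.3  64.9]
```

The cup moved about 3 mm. It also partly rocks with the pan. I'll do a second, deeper push.

```bash
python3 -m crank '[[[0.03,0.06,0.02,0,0,0],[0.1,0.12,0.06,0,0,0],[0.17,0.134,0.13,0,0,0],[0.195,0.134,0.2,0,0,0],[0.2,0.134,0.25,0,0,0],[0.2,0.134,0.268,0,0,0],[0.2,0.134,0.268,0,0,0],[0.2,0.128,0.268,0,0,0],[0.2,0.122,0.268,0,0,0],[0.2,0.118,0.268,0,0,0]]]'
python3 -m crank '[[[0,-0.003,0,0,0,0],[0,-0.006,0,0,0,0],[0,-0.009,0,0,0,0],[0,-0.012,0,0,0,0],[0,-0.015,0,0,0,0],[0,-0.018,0,0,0,0],[0,-0.021,0,0,0,0],[0,-0.023,0,0,0,0],[0,-0.024,0,0,0,0],[0,-0.024,0,0,0,0]]]'
python3 -m crank '[[[0,0.01,0,0,0,0],[0,0.03,0,0,0,0],[-0.03,0.05,-0.04,0,0,0],[-0.1,0.04,-0.12,0,0,0],[-0.16,0,-0.2,0,0,0],[-0.2,-0.05,-0.26,0,0,0],[-0.2,-0.09,-0.27,0,0,0],[-0.2,-0.09,-0.27,0,0,0],[-0.2,-0.09,-0.27,0,0,0],[-0.2,-0.09,-0.27,0,0,0]]]'
python3 look.py pics/w4.png
```

```text
t: 6.25
ee_pos: [493.2, 63.7, 117.6]
ee_rot: [[-0.945, -0.327, 0.003], [-0.327, 0.945, -0.0], [-0.002, -0.001, -1.0]]
ft_force: [-0.2, -0.8, -0.0]
grip_width: 0.0
finger_force: 0.0
t: 7.25
ee_pos: [495.8, 52.6, 116.2]
ee_rot: [[-0.945, -0.327, 0.0], [-0.327, 0.945, -0.0], [-0.0, -0.0, -1.0]]
ft_force: [0.3, 0.6, 0.2]
grip_width: 0.6
finger_force: 0.1
t: 8.25
ee_pos: [603.6, 43.9, 249.7]
ee_rot: [[-0.945, -0.327, -0.003], [-0.327, 0.945, 0.001], [0.003, 0.002, -1.0]]
ft_force: [-0.3, -0.1, -0.3]
grip_width: 0.3
finger_force: 0.0
cup rim [508.5  13.5  33.9] res 0.18
cup r34.5 [508.6  13.5] 0.62
key [442.3  54.3   9.6] 0.22
14 disc r41 [508.7   9.9] 0.21 free [510.    9.7  40.1]
rim plane world [ 5.000e-03 -1.400e-02  6.407e+01]
t 8.25 tcp [603.6  43.9 249.7] rim-disc world [-0.1  3.6] tool [-1.   3.4] tcp rel disc tool [-100.8    1. ] key rel tcp tool [149.   62.7]
```

The cup is now about 3.5 mm off and the tilt is 0.014. The TCP-to-rim distance repeats at 41 mm. One more small push takes the TCP to 41.5.

```bash
python3 -m crank '[[[0.03,0.06,0.02,0,0,0],[0.1,0.11,0.06,0,0,0],[0.17,0.118,0.13,0,0,0],[0.195,0.118,0.2,0,0,0],[0.2,0.118,0.25,0,0,0],[0.2,0.118,0.268,0,0,0],[0.2,0.118,0.268,0,0,0],[0.2,0.112,0.268,0,0,0],[0.2,0.106,0.268,0,0,0],[0.2,0.1,0.268,0,0,0]]]'
python3 -m crank '[[[0,-0.003,0,0,0,0],[0,-0.006,0,0,0,0],[0,-0.009,0,0,0,0],[0,-0.011,0,0,0,0],[0,-0.013,0,0,0,0],[0,-0.015,0,0,0,0],[0,-0.017,0,0,0,0],[0,-0.018,0,0,0,0],[0,-0.019,0,0,0,0],[0,-0.019,0,0,0,0]]]'
python3 -m crank '[[[0,0.01,0,0,0,0],[0,0.03,0,0,0,0],[-0.03,0.05,-0.04,0,0,0],[-0.1,0.04,-0.12,0,0,0],[-0.16,0,-0.2,0,0,0],[-0.2,-0.05,-0.26,0,0,0],[-0.2,-0.09,-0.27,0,0,0],[-0.2,-0.09,-0.27,0,0,0],[-0.2,-0.09,-0.27,0,0,0],[-0.2,-0.09,-0.27,0,0,0]]]'
python3 look.py pics/w5.png
```

```text
t: 9.3
ee_pos: [495.4, 57.1, 118.6]
ee_rot: [[-0.945, -0.327, 0.003], [-0.327, 0.945, -0.0], [-0.002, -0.001, -1.0]]
ft_force: [-0.9, 0.2, -0.1]
grip_width: 0.2
finger_force: 0.0
t: 10.3
ee_pos: [497.2, 48.3, 117.3]
ee_rot: [[-0.945, -0.327, 0.0], [-0.327, 0.945, -0.0], [-0.0, -0.0, -1.0]]
ft_force: [0.4, 0.9, -0.3]
grip_width: 0.6
finger_force: 0.1
t: 11.3
ee_pos: [605.1, 39.6, 250.7]
ee_rot: [[-0.945, -0.327, -0.003], [-0.327, 0.945, 0.001], [0.003, 0.002, -1.0]]
ft_force: [0.5, -0.5, -0.1]
grip_width: 0.2
finger_force: 0.0
cup rim [509.6  10.1  33.9] res 0.21
cup r34.5 [509.6  10.2] 0.57
key [442.3  54.2   9.5] 0.2
22 disc r41 [507.4  10.3] 0.47 free [498.3  -1.2  55.3]
rim plane world [4.0000e-03 4.0000e-03 6.4142e+01]
t 11.3 tcp [605.1  39.6 250.7] rim-disc world [ 2.2 -0.2] tool [-2.  -0.9] tcp rel disc tool [-101.9   -4.3] key rel tcp tool [149.   67.1]
```

View pics/w5.png

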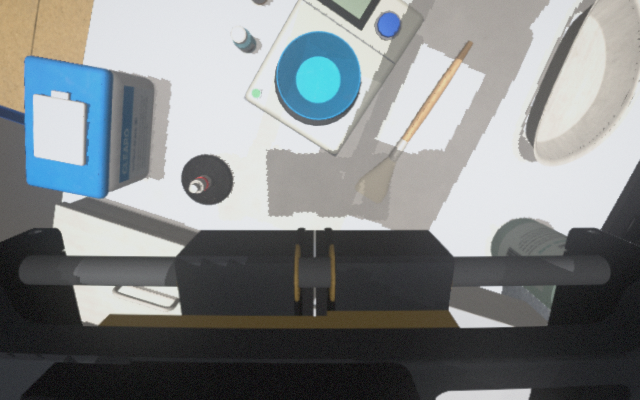

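The rim centre (509.6,10.1) coincides with the disc centre (509.7,10.2), and the rim plane is level to within 0.006 rad. In the picture the cup at (318,79) sits inside an even dark ring and nothing else has moved. Now to the key.

```bash
python3 -m crank '[[[0.06,0.03,0,0,0,0],[0.13,0.06,0,0,0,0],[0.2,0.09,0.02,0,0,0],[0.26,0.12,0.08,0,0,0],[0.298,0.134,0.16,0,0,0],[0.298,0.134,0.22,0,0,0],[0.298,0.134,0.27,0,0,0],[0.298,0.134,0.286,0,0,0],[0.298,0.134,0.29,0,0,0],[0.298,0.134,0.29,0,0,0]]]'
```

```text
t: 12.35
ee_pos: [444.1, 53.4, 107.8]
ee_rot: [[-0.945, -0.327, 0.0], [-0.327, 0.945, 0.0], [-0.0, -0.0, -1.0]]
ft_force: [0.1, -0.6, -0.6]
grip_width: 0.4
finger_force: 0.0
```

```bash
python3 -m crank '[[[0.003,0.003,0,0,0,0],[0.003,0.003,0.006,0,0,0],[0.003,0.003,0.012,0,0,0],[0.003,0.003,0.016,0,0,0],[0.003,0.003,0.018,0,0,0],[0.003,0.003,0.02,0,0,0],[0.003,0.003,0.02,0,0,0],[0.003,0.003,0.02,0,0,0],[0.003,0.003,0.02,0,0,0],[0.003,0.003,0.02,0,0,0]]]'
python3 - <<'E'
from plant import *
s=sense(); print(s["ee_pos"],s["ft_force"],s["torque"])
E
```

```text
t: 13.35
ee_pos: [441.9, 54.1, 97.3]
ee_rot: [[-0.945, -0.327, 0.0], [-0.327, 0.945, -0.0], [-0.0, -0.0, -1.0]]
ft_force: [-0.6, -0.2, -0.7]
grip_width: 0.2
finger_force: 0.0
[441.86758612  54.08825217  97.30703647] [-0.58757406 -0.2227419  -0.73780109] [-0.02078745  0.0037535  -0.00769213]
```

```bash
python3 -m crank '[[[0,0,0.002,0,0,0],[0,0,0.004,0,0,0],[0,0,0.006,0,0,0],[0,0,0.0075,0,0,0],[0,0,0.0085,0,0,0],[0,0,0.0085,0,0,0],[0,0,0.0085,0,0,0],[0,0,0.0085,0,0,0],[0,0,0.0085,0,0,0],[0,0,0.0085,0,0,0]]]'
```

```text
t: 14.35
ee_pos: [442.0, 54.1, 93.5]
ee_rot: [[-0.945, -0.327, 0.0], [-0.327, 0.945, -0.0], [-0.0, -0.0, -1.0]]
ft_force: [-3.2, 0.3, 6.9]
grip_width: 0.6
finger_force: 3.5
```

The force is 6.9 N at z 93.5, which matches the bottom of the key's travel, so it is fully down. I'll release it, go back to the view pose and check.

```bash
python3 -m crank '[[[0,0,-0.01,0,0,0],[0,0,-0.03,0,0,0],[0,0,-0.08,0,0,0],[-0.03,-0.01,-0.16,0,0,0],[-0.1,-0.05,-0.24,0,0,0],[-0.18,-0.08,-0.3,0,0,0],[-0.24,-0.11,-0.313,0,0,0],[-0.26,-0.12,-0.313,0,0,0],[-0.26,-0.12,-0.313,0,0,0],[-0.26,-0.12,-0.313,0,0,0]]]'
python3 look.py pics/w6.png
python3 - <<'E'
from h import *
im,d=grab_frame("wrist"); C=cal("wrist")
u,v=proj(C,[442.2,54.3,26]).round().astype(int); o,dd=ray(C,u,v); z=np.median(d[v-4:v+5,u-4:u+5]); 
u2,v2=proj(C,[453,35,22]).round().astype(int); o2,d2=ray(C,u2,v2); print("key z",(o+dd*z)[2],"housing z",(o2+d2*np.median(d[v2-2:v2+3,u2-2:u2+3]))[2],(u,v),(u2,v2))
E
```

```text
t: 15.35
ee_pos: [582.7, 40.1, 248.1]
ee_rot: [[-0.945, -0.327, -0.004], [-0.327, 0.945, 0.0], [0.003, 0.001, -1.0]]
ft_force: [-0.3, -1.1, 0.2]
grip_width: 0.4
finger_force: 0.0
cup rim [509.   10.4  34. ] res 0.19
cup r34.5 [509.1  10.4] 0.51
key [441.8  54.2   9.4] 0.23
key z 25.886770630552235 housing z 20.730228594253617 (np.int64(379), np.int64(49)) (np.int64(355), np.int64(54))m.py:5: RuntimeWarning: Mean of empty slice.
  x0=list(P.mean(0))+([35.] if r is None else [])
  ret = ret.dtype.type(ret / rcount)
Traceback (most recent call last):
  File "look.py", line 17, in <module>
    P=np.array(P); y,e=fitc(P,41.); c0=y
                       ~~~~^^^^^^^
  File "m.py", line 5, in fitc
    x0=list(P.mean(0))+([35.] if r is None else [])
       ~~~~^^^^^^^^^^^
TypeError: 'numpy.float64' object is not iterable
```

View pics/w6.png

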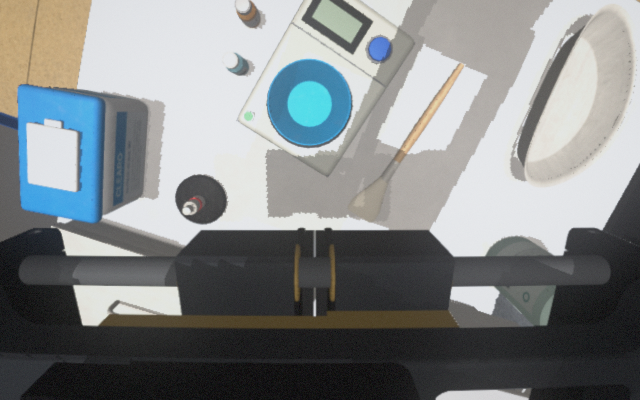

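The cup at (309,103) is still centred: its rim reads (509.0,10.4) against a disc centre of (509.7,10.2). The key at (379,49) is up again, 5 mm proud, and the other things are in place.

```bash
python3 -c "
from plant import *
print(hand_in())"
```

```text
the job is handed in; nothing more can be done
None
```

The job is handed in: the cup measured under 1 mm from the pan's centre and the pan looked level, the zero key went fully down and came back up, and nothing else appeared to move.

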